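Clear a stuck spacer from a tipping dispenser tube

ROBOT

A 6-joint arm with a two-finger parallel gripper is mounted at the origin on a cart in front of the work surface, level with it; the furniture and walls round the work are solid. World frame = base frame: x ahead of the robot, y to its left, z up, the work surface at z = 0. Lengths are in mm, angles in rad, forces in N, time in s.
With the tool pointing down it reaches from about 400 to 925 mm from the base axis. Payload 12.5 kg.
Tool frame: the origin (TCP) lies midway between the tips of the shut fingers; the grasp point (between the pads) lies 19 mm behind it; z points along the fingers, y is the line along which they close (so a half turn about z gives the same grasp; the last joint's range is limited). The gripper opens to 95 mm and grips with 3 to 60 N. Pads are 20 mm wide; open, the fingers measure 119 mm over their backs; the gripper's body (75 mm by 180 mm) begins 59 mm behind the grasp point.
Start: joints at [1.229, 0.491, 1.559, -0, 1.092, -0.106], TCP at [145.995, 607.727, 214.661] pointing down, gripper open.
Joint ranges: [-3.1, 3.1], [-0.84, 2.19], [0.05, 2.79], [-1.13, 4.28], [0.06, 2.93], [-2.69, 2.69]. Speed limits (rad/s): [2.22, 2.22, 2.79, 3.14, 3.14, 3.14].

INTERFACE

Orientations are given as [roll, pitch, yaw] about the fixed x, y, z axes, in that order (R = Rz(yaw) Ry(pitch) Rx(roll)).
In Python, from cell import state, viewer, env, models gives the robot as it stands. The module is installed in compiled form; this text tells all that it offers.
- The arm moves only by the tool arm_command, never from a script. Its argument "rows" is a list of rows, each a list of 2 entries, a list of its own where there are three numbers: the shift along the tool's x, y, z normalised to -1 to 1, where 1 is 0.25 m, then the turn about the tool's z normalised to -1 to 1, where 1 is pi rad. A call has exactly 5 rows; each row shifts and turns the commanded pose from where the row before left it, along the tool's axes as they then stand; what a row does not reach is not made up. A row lasts 1/10 s, in which the tool goes at most 50 mm and 8.59 degrees, less where a joint would pass 70% of its speed; a pose out of reach is approached as far as the arm can. A call with a number of a shift or a turn outside -1 to 1 is refused whole. A call with a gripper value outside its range is refused whole. "claw" is the opening, from 0 (shut) to 1 (fully open), set as the call begins (left out, the last holds). The fingers move at their own pace and stop on an object; the grip force is fixed at half the most. Time passes only in rows, so rows that do not move let the fingers close, or fill a call up. It gives the time, the measured TCP pose, the force, the opening and the grip force at its end, in the units of the state.
- state(): the state, without advancing time (a new reading comes with each control period).
- viewer.read_camera(name): name is "scene" or "side" or "wrist"; returns (picture, depth): 400x640x3 uint8, red, green, blue; 400x640 float32, mm along the optical axis (not along the pixel's ray), 0 where there is no reading.
- viewer.get_calibration(name): a dict with "camera_matrix" (3x3 intrinsics, pixels), "dist_coeffs" ([k1, k2, p1, p2, k3] as OpenCV has them; the pictures are not rectified), "world_to_cam" (4x4, takes a point from world to camera coordinates). Camera axes: x right, y up, looking along -z (the intrinsics and any distortion apply to the point x, -y, -z); pixel columns grow to the right and rows downward; lengths in mm; the calibration is good to about 2 mm. A picture is of the moment at which its call begins: read the wrist's pose just before it. get_calibration takes no time and is no camera call; for the wrist camera it gives the pose at the moment of the call.
- env.job_done(): hands the job in; it is judged then, once.
Trained networks look in the newest picture that a camera, given by its name, has taken for a name from the list of things; names that differ only in an ending like _2 or _b are one class to them, and where a whole thing is asked for, a point or a joint stands for the part that bears it (a point fixed in the world has none). Each returns a list of dicts, best first, with "confidence" (0 to 1); they miss things now and then, are a little off and sometimes report something else, mostly with a low value. They report only what shows in the picture. A call takes as long as a camera call. They do not tell look-alikes from the thing itself.
- models.search_frame(camera, label): "position" ([x, y, z] in mm, in world coordinates, good to about 4 mm: the middle of the surface that is visible of it).
- models.mark_of(camera, label): "position" ([x, y, z] in mm, in world coordinates, good to about 4 mm: a listed point, or the origin of a listed thing).
The state is a dict: "t": time; "joints": joint angles; "qvel": joint speeds; "tau": joint torques, N m; "eef_pos": TCP position; "tcp_rot": TCP orientation; "ft_force": force on the tool from outside, world axes, zero at the start; "moment": the same for the moment, N m; "opening": opening from 0.0 (shut) to 1.0 (fully open); "grip_force": force on a finger pad.
Only numpy, scipy, OpenCV 4.12 (cv2) and the standard library are available. Lean on these libraries where they do the work, as an engineer would, in place of code of your own. Each camera call takes 0.05 s, during which the arm holds its last target. There are 200 camera calls.

TASK

The clear tube of the spacer dispenser is blocked by a brass spacer caught at its bottom end. Tip the tube's mouth towards the front, down to its stop, then push the red-handled rod down inside it until the spacer drops out into the tray behind. Draw the rod out, stand it back upright in the hole of its wooden block and leave the tube tipped; do not disturb the oil can or the sanding block.

Things in the scene. Friction and masses are not known exactly. Their poses are not given: they have to be found in the camera images.
- dispenser: Spacer dispenser fixed to the bench: blue base 230 x 124 mm; two blue uprights 142 mm high, 76 mm apart outside, with a clear tube on a pivot between them; a black pad 56 mm high that closes the upright tube's foot; an open steel tray behind. Origin on the bench under the pivot; z up, x towards the tray (away from the robot), y left. The pivot lies 125 mm above the origin, parallel to y
- tube (a joint): Tilt of the clear tube in rad: 0 upright (as found), 0.61 (35 degrees) at its stop with the mouth leaning towards the dispenser's -x, that is towards the robot side, and the foot swung back over the tray. A stiff pivot: about 5 N at the mouth moves it and it stays where it is left
- tube_mouth (a point): Centre of the tube's open upper end, 60 mm from the pivot along the tube; z points up out of the tube along its axis. Tube 125 mm long, 36 mm outside, 28 mm bore, with an orange flared mouth 15 mm deep, about 52 mm across outside and about 40 mm inside at the rim
- tube_foot (a point): Centre of the tube's open lower end, 65 mm from the pivot along the tube; z points up the tube. Three sprung balls 10 mm above this end hold the spacer back; about 6 to 14 N along the tube pushes it past them
- tray (a point): Centre of the tray's floor, axes as the dispenser's; tray inside about 120 x 110 mm, walls 46 to 56 mm above the bench
- plug_center (a point): Centre of the brass spacer, a plain cylinder 26 mm thick and 26 mm long, 60 g; it sits caught with its lower face 17 mm above the tube's foot
- rod_grip (a point): Middle of the clearing rod's red round handle (24 mm thick, 60 mm long); z runs from tip to handle. Whole rod 204 mm, 120 g: steel shaft 17 mm thick, 138 mm long, then a black collar 48 mm across, 6 mm thick, then the handle. Handle middle is 174 mm from the tip. With the collar on the tube's mouth the tip stands 13 mm out of the foot
- rod_tip (a point): Flat lower end of the clearing rod's shaft, on its axis; z along the rod towards the handle
- rod_block: Wooden block 75 x 75 x 60 mm fixed to the bench, with a 21 mm hole, chamfered, 55 mm deep, in the middle of its top; the rod starts upright in it with its tip at the bottom, 5 mm above the bench. Origin: centre of the underside; the block may stand on either side of the dispenser, and the oil can on the other
- block_hole (a point): Centre of the mouth of the block's hole, 60 mm above the bench
- oil_can_body (a point): Grey oil can, 72 x 88 x 174 mm, a bystander; point on its axis 40 mm above the bench
- sanding_center (a point): Brown sanding block 61 x 112 x 34 mm, lying on the bench in front, a bystander; its centre
There are look-alikes about, which are no part of the job. There is more than one size of the rod_block; the job needs the smaller. What is shaped like the part that bears rod_grip but blue is not meant.

How it is judged (in metres and radians):
On the way, in this order (a step that is already met when the one before it is completed fails the run):
1. the tube is tipped to its stop, with the spacer still caught in it (value of joint tube above 0.52 rad and distance between plug_center and tube_foot below 0.05 m), for 0.2 s.
2. the rod is down inside the tipped tube (value of joint tube above 0.45 rad and z of rod_tip in the frame of tube_mouth below -0.06 m and z of rod_tip in the frame of tube_foot above -0.03 m and angle between the z axis of rod_tip and the z axis of tube_mouth, either way round below 0.25 rad and x of rod_tip in the frame of tube_mouth between -0.016 and 0.016 m and y of rod_tip in the frame of tube_mouth between -0.016 and 0.016 m), for 0.05 s.
3. the spacer has dropped into the tray (z of plug_center in the frame of tray below 0.03 m and x of plug_center in the frame of tray between -0.065 and 0.065 m and y of plug_center in the frame of tray between -0.06 and 0.06 m), for 0.1 s.
At the end, for the whole second after the job is handed in: The spacer lies in the tray; the tube is still tipped (more than 0.45 rad); the rod stands in its block's hole, its tip at least 40 mm below the block's top and within 10 mm of the hole's axis, upright within 0.15 rad (all of step 3 and value of joint tube above 0.45 rad and horizontal distance between rod_tip and block_hole below 0.01 m and z of rod_tip in the frame of block_hole below -0.04 m and angle between rod_tip's own z axis and vertical below 0.15 rad); the robot touches nothing.
It fails at once if the oil can is moved more than 30 mm (distance of oil_can_body from where it was at the start of the episode above 0.03 m).
It fails at once if the sanding block is moved more than 30 mm (distance of sanding_center from where it was at the start of the episode above 0.03 m).
It also fails if it takes over 67 s, if anything falls off the work surface, if the arm or the gripper's body presses on something with over 40 N, if the wrist force passes 120 N, or if a joint passes its speed limit or range.

## Working session

There is one attempt and no reset: what is moved stays moved. The work goes in short steps, Python scripts to look and compute and a tool call to move; the robot and the scene stay as the last step left them, time stands still between calls to the robot, and variables do not carry over. Pictures are saved under pics/ and viewed, at most 10 in all, crops included, and the job is handed in when it is done.

Besides the shell and the picture viewer there is one more tool, called by a JSON object that holds its "method" and its "body". arm_command: Moves the arm, as the interface text tells. Scaled input: -1 to 1 covers 0.25 m each way for a shift and pi rad each way for a turn. Its arguments: {"type":"object","properties":{"rows":{"type":"array","items":{"type":"array"}},"claw":{"type":"number"}},"required":["rows"]}

```bash
mkdir -p pics; cat > h.py <<'E'
import numpy as np, cv2
from cell import state, viewer, env, models
from scipy.spatial.transform import Rotation as R
def save(cam,n):
    p,d=viewer.read_camera(cam); cv2.imwrite(f'pics/{n}.png',p[:,:,::-1]); np.save(f'pics/{n}.npy',d); return p,d
def proj(cam,P):
    c=viewer.get_calibration(cam); T=np.array(c['world_to_cam']); q=T[:3,:3]@np.array(P,float)+T[:3,3]
    return cv2.projectPoints((q*[1,-1,-1]).reshape(1,1,3),np.zeros(3),np.zeros(3),np.array(c['camera_matrix']),np.array(c['dist_coeffs']))[0].ravel().round(0)
def unproj(cam,d,us,c=None):
    c=c or viewer.get_calibration(cam); T=np.array(c['world_to_cam']); us=np.array(us,float).reshape(-1,1,2)
    n=cv2.undistortPoints(us,np.array(c['camera_matrix']),np.array(c['dist_coeffs'])).reshape(-1,2)
    z=np.array([d[int(v),int(u)] for u,v in us.reshape(-1,2)])
    q=np.c_[n[:,0]*z,-n[:,1]*z,-z]; return (q-T[:3,3])@T[:3,:3]
E
cat > /tmp/a.py <<'E'
from h import *
s=state(); print(s)
for cam in('scene','side'):
    save(cam,cam+'0')
    for l in ['dispenser','tube_mouth','tube_foot','tray','rod_grip','rod_block','block_hole','oil_can_body','sanding_center']:
        for r in models.mark_of(cam,l)[:4]: print(cam,l,np.round(r['position']),round(r['confidence'],2),proj(cam,r['position']))
a=np.vstack([cv2.imread('pics/scene0.png'),cv2.imread('pics/side0.png')]); cv2.imwrite('pics/both0.png',cv2.resize(a,(480,600)))
E
PYTHONPATH=. python3 /tmp/a.py
```

```text
Traceback (most recent call last):
  File "h.py", line 1, in <module>
    import numpy as np, cv2
ModuleNotFoundError: No module named 'cv2'
```

```bash
python3 - < /tmp/a.py
```

```text
{'t': 0.0, 'joints': array([ 1.22939956e+00,  4.91562688e-01,  1.55944860e+00, -1.10004252e-06,
        1.09167830e+00, -1.05586288e-01]), 'qvel': array([-0.00075433, -0.00043262, -0.00064399,  0.0007955 , -0.00101681,
       -0.00061072]), 'tau': array([ 5.43871956e-04, -6.12640285e+01, -2.58179462e+01,  6.93102856e-02,
        4.82839916e-02, -1.59831447e-04]), 'eef_pos': array([145.90923992, 607.48529783, 214.06009103]), 'tcp_rot': array([-3.14050172e+00, -1.14636283e-04,  2.90578262e+00]), 'ft_force': array([0.91386836, 0.38863749, 0.42284037]), 'moment': array([ 0.05560638,  0.00563736, -0.01150184]), 'grip_force': 0.0, 'opening': 0.9998094208850921}
scene dispenser [623. -20.  -1.] 0.72 [296. 230.]
scene dispenser [ 460. -286.   60.] 0.35 [370. 188.]
scene tube_mouth [619. -20. 182.] 0.75 [294. 196.]
scene tube_foot [619. -20.  62.] 0.54 [296. 219.]
scene tray [710. -29.   3.] 0.8 [277. 219.]
scene rod_grip [ 458. -290.  180.] 0.82 [374. 163.]
scene rod_grip [ 562. -293.  170.] 0.75 [347. 155.]
scene rod_block [ 460. -291.   -0.] 0.92 [369. 198.]
scene rod_block [ 442. -434.   
[... 254 characters left out ...]
r [402. -17.  20.] 0.63 [352. 252.]
scene sanding_center [ 460. -286.   60.] 0.6 [370. 188.]
side dispenser [627. -21.  -0.] 0.59 [305. 237.]
side tube_mouth [619. -23. 186.] 0.53 [305. 188.]
side tube_foot [624. -23.  64.] 0.69 [305. 221.]
side tray [712. -31.  10.] 0.76 [282. 231.]
side rod_grip [ 556. -293.  177.] 0.48 [339. 160.]
side rod_block [ 444. -434.   -3.] 0.92 [372. 189.]
side rod_block [ 458. -292.   -2.] 0.76 [364. 205.]
side rod_block [626. -20.  60.] 0.65 [304. 222.]
side block_hole [ 462. -291.   56.] 0.87 [364. 191.]
side block_hole [ 446. -435.   83.] 0.83 [372. 170.]
side oil_can_body [508. 292.  36.] 0.96 [319. 291.]
side sanding_center [397. -18.  22.] 0.94 [372. 239.]
```

View pics/scene0.png

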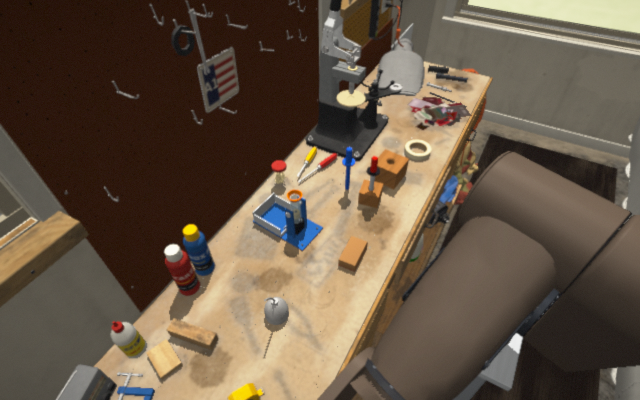

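View pics/side0.png

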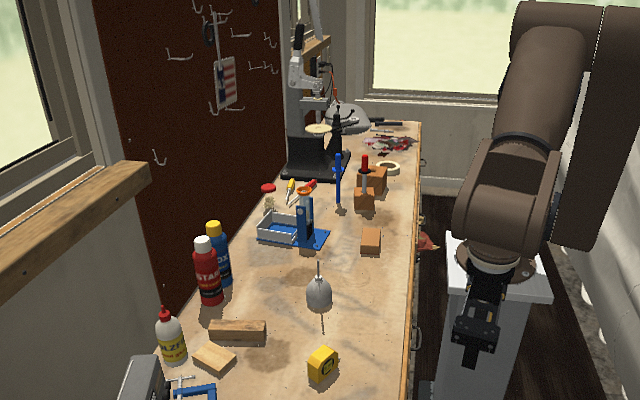

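Possible confusions in the scene picture are the red-handled rod (374,163) in the small block (370,192), the blue look-alike rod (349,160), the larger block (391,168) and the red screwdriver (325,160). I choose the red rod in the small block near (460,-290), and will check it with a close crop from the wrist camera before reaching.

{"method": "arm_command", "body": {"rows": [[[-0.116,-0.128,-0.06],0],[[-0.116,-0.128,-0.06],0],[[-0.116,-0.128,-0.06],0],[[-0.116,-0.128,-0.06],0],[[-0.116,-0.128,-0.06],0]]}}

```text
t: 1.5
eef_pos: [250.0, 416.7, 290.3]
tcp_rot: [3.141, 0.0, 2.906]
ft_force: [0.8, 1.0, 0.9]
opening: 0.998
grip_force: 0.0
```

{"method": "arm_command", "body": {"rows": [[[-0.116,-0.128,-0.06],0],[[-0.116,-0.128,-0.06],0],[[-0.116,-0.128,-0.06],0],[[-0.116,-0.128,-0.06],0],[[-0.116,-0.128,-0.06],0]]}}

```text
t: 2.0
eef_pos: [353.6, 227.2, 365.5]
tcp_rot: [3.141, 0.001, 2.906]
ft_force: [0.6, 0.5, 0.5]
opening: 1.003
grip_force: 0.0
```

{"method": "arm_command", "body": {"rows": [[[-0.116,-0.128,0],0],[[-0.116,-0.128,0],0],[[-0.116,-0.128,0],0],[[-0.116,-0.128,0],0],[[-0.116,-0.128,0],0]]}}

```text
t: 2.5
eef_pos: [457.3, 37.6, 364.9]
tcp_rot: [3.141, 0.001, 2.906]
ft_force: [0.8, -0.2, 0.4]
opening: 1.003
grip_force: 0.0
```

{"method": "arm_command", "body": {"rows": [[[-0.116,-0.128,0],0],[[-0.116,-0.128,0],0],[[-0.116,-0.128,0],0],[[-0.116,-0.128,0],0],[[-0.116,-0.128,0],0]], "claw": 1}}

```text
t: 3.0
eef_pos: [561.0, -151.9, 364.7]
tcp_rot: [3.141, 0.0, 2.906]
ft_force: [0.6, 0.2, 0.3]
opening: 1.0
grip_force: 0.0
```

```bash
python3 - <<'E'
from h import *
s=state(); print(s['t'],s['eef_pos'],s['tcp_rot'],s['joints'])
c=viewer.get_calibration('wrist'); T=np.array(c['world_to_cam']); print(-T[:3,:3].T@T[:3,3], T[:3,:3].round(2))
save('wrist','w1')
for l in ['dispenser','tube_mouth','tray','rod_grip','rod_block','block_hole']:
    for r in models.mark_of('wrist',l)[:4]: print(l,np.round(r['position'],1),round(r['confidence'],2),proj('wrist',r['position']))
E
```

```text
3.0 [ 560.97158395 -151.85418092  364.67886274] [3.14143706e+00 2.52115168e-04 2.90553714e+00] [-3.78090117e-01  3.14217499e-01  1.44223025e+00  1.93036340e-04
  1.38491736e+00 -1.71286661e+00]
[ 488.70855329 -134.07463994  534.97537419] [[ 0.23  0.97 -0.  ]
 [-0.94  0.22 -0.26]
 [-0.26  0.06  0.96]]
dispenser [622.9 -23.1  -2.9] 0.66 [406. 173.]
tube_mouth [623.3 -21.3 184.4] 0.63 [449. 207.]
rod_grip [ 457.1 -283.9  179. ] 0.7 [165. 112.]
rod_grip [ 558.2 -295.5  174.5] 0.56 [188. 206.]
rod_block [ 445.3 -435.     0. ] 0.95 [120. 126.]
rod_block [ 455.9 -289.2    2.1] 0.83 [211. 110.]
block_hole [ 442.9 -435.7   81.8] 0.97 [ 85. 128.]
block_hole [ 454.5 -284.9   63.1] 0.61 [200. 108.]
```

View pics/w1.png

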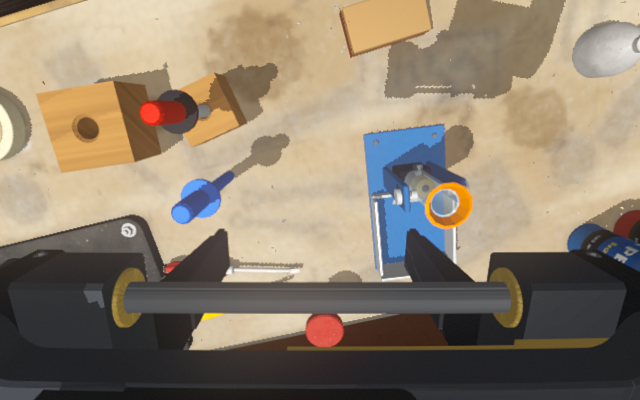

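The red handle at (165,112) stands in the small block (210,110), which confirms the choice. The blue rod is at (188,206), the orange mouth at (449,206) and the front edge of the base runs from (366,134) to (443,125). I'll measure these with colour and depth.

```bash
cat > m.py <<'E'
from h import *
def pts(cam,img,d,lo,hi,c=None,zr=(-999,999),box=None):
    m=cv2.inRange(cv2.cvtColor(img[:,:,::-1].copy(),cv2.COLOR_BGR2HSV),lo,hi)>0
    m&=d>0
    v,u=np.nonzero(m)
    P=unproj(cam,d,np.c_[u,v],c); k=(P[:,2]>zr[0])&(P[:,2]<zr[1])
    if box is not None: k&=(P[:,0]>box[0])&(P[:,0]<box[1])&(P[:,1]>box[2])&(P[:,1]<box[3])
    return P[k]
E
python3 - <<'E'
from m import *
img=cv2.imread('pics/w1.png')[:,:,::-1]; d=np.load('pics/w1.npy')
c=viewer.get_calibration('wrist')
P=pts('wrist',img,d,(8,150,120),(25,255,255),c,(176,200),(560,690,-90,50)); print('mouth',len(P),P.mean(0),cv2.minEnclosingCircle(P[:,:2].astype(np.float32)),np.percentile(P[:,2],[5,95]))
P=pts('wrist',img,d,(0,150,60),(8,255,255),c,(205,215),(400,520,-340,-240)); print('red top',len(P),P.mean(0),cv2.minEnclosingCircle(P[:,:2].astype(np.float32)))
P=pts('wrist',img,d,(95,100,40),(125,255,255),c,(-5,22),(450,760,-130,90))
print('base',len(P),cv2.minAreaRect(P[:,:2].astype(np.float32)),np.median(P[:,2]),P.min(0),P.max(0))
e=unproj('wrist',d,[[368,137],[440,127]],c);print(e)
f=[]
for y in np.arange(-75,35,5):
    k=abs(P[:,1]-y)<2.5
    if k.sum()>5: f.append([y,np.percentile(P[k,0],2)])
f=np.array(f);print(f.round(1).tolist(),np.polyfit(f[:,0],f[:,1],1))
P=pts('wrist',img,d,(5,80,60),(25,255,255),c,(52,66),(400,520,-345,-235)); print('blk',len(P),cv2.minAreaRect(P[:,:2].astype(np.float32)),P.mean(0))
E
```

```text
mouth 898 [623.35219375 -15.4313706  183.53834605] ((620.3599243164062, -18.361188888549805), 25.80180549621582) [177.53020495 186.79092365]
red top 488 [ 457.57583188 -283.06830011  208.74927064] ((457.24560546875, -283.9747314453125), 11.98478889465332)
base 5517 ((658.6558227539062, -22.94690704345703), (122.15421295166016, 215.23292541503906), 83.77720642089844) 6.32254208467666 [546.22735667 -95.20991249   2.97561627] [759.99856937  49.27752536  21.68084142]
[[550.96614889 -66.28243453   5.95053146]
 [561.38554893  43.66659644   6.10466371]]
[[-75.0, 563.5], [-70.0, 549.9], [-65.0, 549.1], [-60.0, 551.0], [-55.0, 550.7], [-50.0, 550.5], [-45.0, 551.1], [-40.0, 551.0], [-35.0, 551.9], [-30.0, 550.9], [-25.0, 553.1], [-20.0, 552.8], [-15.0, 553.6], [-10.0, 554.0], [-5.0, 554.5], [0.0, 555.7], [5.0, 555.0], [10.0, 555.8], [15.0, 556.4], [20.0, 557.0], [25.0, 557.5], [30.0, 556.9]] [4.77305143e-02 5.54797478e+02]
blk 2201 ((457.3930969238281, -284.2633056640625), (76.17084503173828, 75.79534912109375), 9.913849830627441) [ 459.31428023 -273.34515428   60.52219157]
```

{"method": "arm_command", "body": {"rows": [[[0,0,0],-0.042],[[-0.106,0.139,0],0],[[-0.106,0.139,0],0],[[-0.106,0.139,0],0],[[-0.106,0.139,0],0]], "claw": 0}}

```text
t: 3.85
eef_pos: [680.7, -20.2, 365.5]
tcp_rot: [3.142, 0.001, 3.039]
ft_force: [1.0, -0.6, 0.8]
opening: 0.639
grip_force: 0.0
```

{"method": "arm_command", "body": {"rows": [[[0,0,0],0],[[0,0,0.1],0],[[0,0,0.1],0],[[0,0,0],0],[[0,0,0],0]]}}

```text
t: 4.35
eef_pos: [680.0, -22.5, 315.8]
tcp_rot: [3.142, 0.001, 3.038]
ft_force: [-0.4, -0.1, 0.3]
opening: 0.215
grip_force: 0.0
```

{"method": "arm_command", "body": {"rows": [[[0,-0.01,0.148],0],[[0,0,0.148],0],[[0,0,0.148],0],[[0,0,0.148],0],[[0,0,0],0]]}}

```text
t: 4.85
eef_pos: [678.6, -25.2, 163.9]
tcp_rot: [3.141, -0.005, 3.038]
ft_force: [-0.0, 0.8, 0.5]
opening: 0.006
grip_force: 0.0
```

{"method": "arm_command", "body": {"rows": [[[0.06,0,0],0],[[0.05,0,0],0],[[0.05,0,0],0],[[0.04,0,0],0],[[0,0,0],0]]}}

```text
t: 5.35
eef_pos: [632.1, -20.3, 171.4]
tcp_rot: [-3.141, 0.008, 3.038]
ft_force: [2.1, 0.7, 1.8]
opening: 0.007
grip_force: 1.4
```

{"method": "arm_command", "body": {"rows": [[[0.03,0,0],0],[[0.02,0,0],0],[[0.01,0,0],0],[[0,0,0],0],[[0,0,0],0]]}}

```text
t: 5.85
eef_pos: [622.6, -19.4, 170.3]
tcp_rot: [3.141, 0.018, 3.037]
ft_force: [30.3, -1.0, -6.6]
opening: 0.005
grip_force: 14.6
```

```bash
cat > t.py <<'E'
from m import *
import sys
s=state(); print(s['t'],s['eef_pos'],s['ft_force'])
img,d=save('wrist',sys.argv[1]); c=viewer.get_calibration('wrist')
P=pts('wrist',img,d,(8,150,120),(25,255,255),c,(130,215),(540,690,-90,50))
Q=(P-[621,-19,0])@np.array([[.9945,.105,0],[-.105,.9945,0],[0,0,1]]).T
# dispenser coords: e_x=(.9945,-.105), e_y=(.105,.9945)
ex=np.array([.9945,-.105]);ey=np.array([.105,.9945]); W=P[:,:2]-[621,-19]
Q=np.c_[W@ex,W@ey,P[:,2]]
print(len(Q),Q.min(0),Q.max(0),Q.mean(0))
# rim plane: points with greatest height along tilt 0.61
for t in(0.5,.55,.61):
    a=np.array([-np.sin(t),0,np.cos(t)]); h=(Q-[0,0,125])@a; print(t,np.percentile(h,[50,90,99]))
E
python3 - w2 < t.py
```

```text
5.85 [622.56565013 -19.40761655 170.29683592] [30.33479643 -1.03491503 -6.60562738]
4748 [-53.24244126 -26.73209904 134.07719273] [ -8.59921954  29.00559715 189.48781603] [-33.06053411  -1.60798052 170.95756848]
0.5 [57.03553841 61.78709903 63.0765106 ]
0.55 [57.73383521 61.10939339 62.24076143]
0.61 [58.17360582 60.51862028 61.38647515]
```

View pics/w2.png

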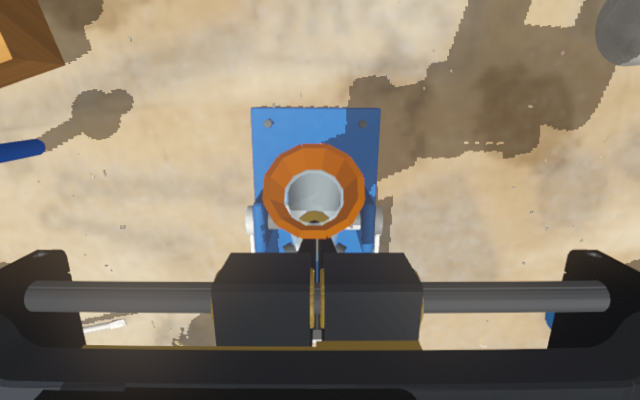

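The tube is at its stop: the force rose to 30 N, the orange mouth leans forward at (313,190) and the brass spacer is still visible inside. I'll back off and go to the rod.

{"method": "arm_command", "body": {"rows": [[[-0.04,0,0],0],[[-0.08,0,0],0],[[0,0,-0.19],0],[[0,0,-0.19],0],[[0,0,-0.1],0]]}}

```text
t: 6.4
eef_pos: [646.0, -21.7, 292.4]
tcp_rot: [-3.141, 0.005, 3.038]
ft_force: [-0.5, -0.8, 0.5]
opening: 0.006
grip_force: 0.0
```

{"method": "arm_command", "body": {"rows": [[[0.083,-0.14,0],0],[[0.083,-0.14,0],0],[[0.083,-0.14,0],0],[[0.083,-0.14,0],0],[[0.083,-0.14,0],0]], "claw": 1}}

```text
t: 6.9
eef_pos: [522.9, -186.1, 288.4]
tcp_rot: [-3.141, 0.001, 3.038]
ft_force: [1.0, -0.4, -0.9]
opening: 0.373
grip_force: 0.0
```

{"method": "arm_command", "body": {"rows": [[[0.083,-0.14,0],0],[[0.083,-0.14,0],0],[[0.083,-0.14,0],0],[[0,0,0],0],[[0,0,0],0]]}}

```text
t: 7.4
eef_pos: [450.9, -283.5, 288.0]
tcp_rot: [-3.141, 0.001, 3.036]
ft_force: [0.3, -0.1, 0.0]
opening: 0.793
grip_force: 0.0
```

```bash
python3 - <<'E'
from m import *
s=state(); print(s['t'],s['eef_pos'],s['tcp_rot'])
img,d=save('wrist','w3'); c=viewer.get_calibration('wrist')
P=pts('wrist',img,d,(0,150,60),(8,255,255),c,(150,215),(400,520,-340,-240)); print(len(P),P.min(0),P.max(0))
k=P[:,2]>204;print(k.sum(),cv2.minEnclosingCircle(P[k,:2].astype(np.float32)))
k=P[:,2]<200;print(k.sum(),P[k].mean(0))
P=pts('wrist',img,d,(5,80,60),(25,255,255),c,(52,66),(400,520,-345,-235)); print('blk',len(P),cv2.minAreaRect(P[:,:2].astype(np.float32)))
E
```

```text
7.4 [ 450.86439948 -283.5248289   287.96099454] [-3.14132517e+00  9.29007618e-04  3.03582109e+00]
1057 [ 445.95265339 -297.60633485  151.04464053] [ 469.49022177 -274.67371849  210.91222393]
669 ((457.9288024902344, -286.0295104980469), 11.960236549377441)
348 [ 448.66028869 -284.82182106  177.69417979]
blk 2317 ((457.8262634277344, -286.7641296386719), (75.23369598388672, 75.24822235107422), 9.981810569763184)
```

{"method": "arm_command", "body": {"rows": [[[-0.029,-0.006,0],0],[[0,0,0.12],0],[[0,0,0.15],0],[[0,0,0.15],0],[[0,0,0.07],0]], "claw": 1}}

```text
t: 7.95
eef_pos: [458.5, -283.6, 161.4]
tcp_rot: [3.139, -0.003, 3.04]
ft_force: [0.8, -0.3, 0.7]
opening: 0.999
grip_force: 0.0
```

{"method": "arm_command", "body": {"rows": [[[0,0,0],0],[[0,0,0],0],[[0,0,0],0],[[0,0,0],0],[[0,0,0],0]], "claw": 0}}

```text
t: 8.45
eef_pos: [458.4, -285.3, 165.0]
tcp_rot: [-3.141, 0.001, 3.038]
ft_force: [0.6, -0.2, 0.2]
opening: 0.632
grip_force: 0.0
```

{"method": "arm_command", "body": {"rows": [[[0,0,0],0],[[0,0,0],0],[[0,0,0],0],[[0,0,0],0],[[0,0,0],0]]}}

```text
t: 8.95
eef_pos: [458.1, -285.2, 164.1]
tcp_rot: [3.141, -0.0, 3.038]
ft_force: [-0.3, 1.3, 0.4]
opening: 0.249
grip_force: 30.0
```

{"method": "arm_command", "body": {"rows": [[[0,0,-0.06],0],[[0,0,-0.12],0],[[0,0,-0.16],0],[[0,0,-0.14],0],[[0,0,-0.08],0]]}}

```text
t: 9.45
eef_pos: [458.4, -285.4, 306.8]
tcp_rot: [-3.14, 0.002, 3.038]
ft_force: [0.6, 0.0, -2.4]
opening: 0.246
grip_force: 30.0
```

{"method": "arm_command", "body": {"rows": [[[0,0,-0.1],0],[[0,0,-0.1],0],[[0,0,-0.09],0],[[-0.03,0.08,0],0],[[-0.05,0.15,0],0]]}}

```text
t: 9.95
eef_pos: [483.8, -230.9, 376.8]
tcp_rot: [-3.141, 0.0, 3.035]
ft_force: [0.9, 0.3, -1.9]
opening: 0.246
grip_force: 30.0
```

{"method": "arm_command", "body": {"rows": [[[-0.057,0.161,0],0],[[-0.057,0.161,0],0],[[-0.057,0.161,0],0],[[-0.057,0.161,0],0],[[-0.057,0.161,0],0]]}}

```text
t: 10.45
eef_pos: [576.1, -35.6, 376.4]
tcp_rot: [3.142, -0.0, 3.038]
ft_force: [0.3, -1.3, -1.7]
opening: 0.247
grip_force: 30.0
```

{"method": "arm_command", "body": {"rows": [[[-0.033,0.095,0],0],[[0,0,0],0],[[0,0,0],0],[[0,0,0],0],[[0,0,0],0]]}}

```text
t: 10.95
eef_pos: [586.0, -15.6, 376.7]
tcp_rot: [-3.142, 0.0, 3.036]
ft_force: [-0.1, -0.4, -0.9]
opening: 0.246
grip_force: 30.0
```

```bash
python3 - w4 < t.py; python3 - <<'E'
from h import *
s=state();p=s['eef_pos'];print(p,s['tcp_rot'],s['opening'])
print(proj('wrist',p-[0,0,160]),proj('wrist',[588.3,-15.1,174]))
E
```

```text
10.95 [586.03503889 -15.5824429  376.74843052] [-0.14961495 -0.41012367 -0.8610171 ]
787 [-53.35390345 -26.69399357 153.72723847] [ -6.86307957  22.57429916 187.99736844] [-36.53774001  -2.13331541 168.34599824]
0.5 [56.48136223 61.14837928 62.61403029]
0.55 [57.23590878 60.75886926 62.08717173]
0.61 [57.95096941 60.56939225 61.82104888]
[586.07853122 -15.50805683 376.77138302] [3.14158182e+00 1.47236927e-04 3.03637568e+00] 0.2477219590171366
[317. 183.] [317. 177.]
```

View pics/w4.png

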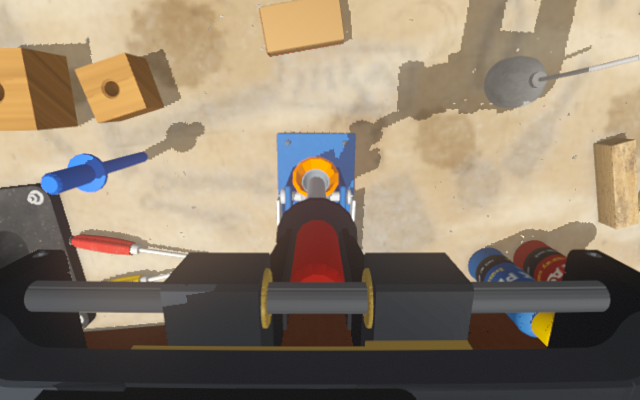

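The mouth is at (316,176) with the rod's tip right over it, aligned sideways. The empty hole of the small block shows at (112,88).

{"method": "arm_command", "body": {"rows": [[[0,0,0.08],0],[[0,0,0.07],0],[[0,0,0.06],0],[[0,0,0],0],[[0,0,0],0]]}}

```text
t: 11.5
eef_pos: [586.4, -15.0, 324.7]
tcp_rot: [3.142, 0.0, 3.037]
ft_force: [0.7, 0.8, -0.6]
opening: 0.25
grip_force: 30.0
```

{"method": "arm_command", "body": {"rows": [[[0.03,0,0.004],0],[[0.03,0,0.004],0],[[0.03,0,0.006],0],[[0.03,0,0.008],0],[[0,0,0],0]]}}

```text
t: 12.0
eef_pos: [556.3, -11.6, 320.3]
tcp_rot: [-3.141, 0.004, 3.038]
ft_force: [1.2, -1.7, 6.0]
opening: 0.249
grip_force: 30.0
```

{"method": "arm_command", "body": {"rows": [[[0.032,0,0.014],0],[[0.032,0,0.016],0],[[0.032,0,0.018],0],[[0.03,0,0.02],0],[[0,0,0],0]]}}

```text
t: 12.5
eef_pos: [525.1, -8.2, 305.7]
tcp_rot: [-3.141, 0.007, 3.038]
ft_force: [-7.4, 0.0, 28.0]
opening: 0.245
grip_force: 30.0
```

```bash
python3 - <<'E'
from h import *
s=state();print(s['eef_pos'],s['ft_force'],s['opening'])
p,d=save('side','s5'); u,v=proj('side',[575,-15,200]); u,v=int(u),int(v)
cv2.imwrite('pics/s5c.png',cv2.resize(cv2.imread('pics/s5.png')[v-90:v+70,u-100:u+100],None,fx=3.5,fy=3.5,interpolation=cv2.INTER_CUBIC))
E
```

```text
[525.05225716  -8.19127286 305.66551399] [-7.43220698  0.03505053 27.96183528] 0.24543152765091147
```

View pics/s5c.png

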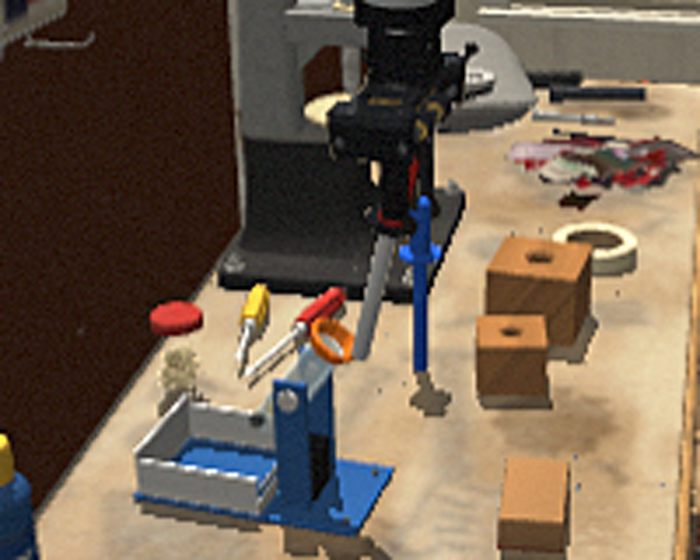

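The rod has turned about 15° in the hand, but its tip (362,355) slipped over the low front rim of the mouth (333,340). I'll lift straight off and measure the rod's tilt.

{"method": "arm_command", "body": {"rows": [[[0,0,-0.05],0],[[0,0,-0.07],0],[[0,0,-0.07],0],[[0,0,0],0],[[0,0,0],0]]}}

```text
t: 13.05
eef_pos: [524.8, -8.1, 348.8]
tcp_rot: [3.141, 0.0, 3.038]
ft_force: [-0.4, -1.1, -2.2]
opening: 0.247
grip_force: 30.0
```

```bash
cat > r.py <<'E'
from m import *
O=np.array([622.5,-18.7,0]); ex=np.array([.9945,-.105,0]);ey=np.array([.105,.9945,0]);ez=np.array([0,0,1.])
D=np.array([ex,ey,ez])
s=state();G=(D@(s['eef_pos']-O))+[0,0,19]; print('t',s['t'],'G',G.round(1),'F',s['ft_force'].round(1))
for cam in('side','scene','wrist'):
    img,d=viewer.read_camera(cam)
    v,u=np.nonzero(d>0); Q=(unproj(cam,d,np.c_[u,v])-O)@D.T
    r=Q-G
    k=(abs(r[:,1])<22)&(r[:,2]<-45)&(r[:,2]>-172)&(abs(r[:,0])<150)&(Q[:,2]>100)
    # exclude orange
    hsv=cv2.cvtColor(img,cv2.COLOR_RGB2HSV)[v,u]; k&=~((hsv[:,1]>110))
    A=r[k]
    if len(A)<15: print(cam,'few',len(A)); continue
    # robust line x=-tan(phi) z through near G: use bins
    b=[(z,np.median(A[abs(A[:,2]-z)<6],0).round(1)[:2].tolist(),int((abs(A[:,2]-z)<6).sum())) for z in range(-165,-45,15) if (abs(A[:,2]-z)<6).sum()>3]
    print(cam,len(A),b)
E
python3 - < r.py
```

```text
t 13.05 G [-9.830e+01  3.000e-01  3.678e+02] F [-0.4 -1.1 -2.2]
side 188 [(-165, [37.9, 6.4], 7), (-150, [37.3, 6.1], 18), (-135, [33.7, 6.6], 15), (-120, [28.7, 6.0], 16), (-105, [26.6, 8.1], 19), (-90, [22.2, 7.9], 24), (-75, [19.9, 6.2], 19), (-60, [15.9, 6.9], 22)]
scene 128 [(-150, [30.9, 6.4], 12), (-135, [26.5, 5.5], 17), (-120, [23.3, 5.6], 12), (-105, [21.6, 7.5], 11), (-90, [16.0, 5.6], 15), (-75, [13.4, 7.0], 15), (-60, [9.1, 7.0], 12)]
wrist few 0
```

{"method": "arm_command", "body": {"rows": [[[-0.04,0,0],0],[[-0.034,0,0.05],0],[[-0.034,0,0.05],0],[[-0.034,0,0.05],0],[[0,0,0],0]]}}

```text
t: 13.7
eef_pos: [560.8, -11.9, 308.7]
tcp_rot: [3.141, -0.004, 3.038]
ft_force: [-0.1, -0.4, -1.9]
opening: 0.243
grip_force: 30.0
```

```bash
python3 - < r.py
```

```text
t 13.7 G [-6.200e+01  3.000e-01  3.277e+02] F [-0.1 -0.4 -1.9]
side 193 [(-165, [43.1, 12.1], 24), (-150, [33.2, 7.5], 12), (-135, [33.3, 8.6], 18), (-120, [28.8, 8.8], 18), (-105, [26.3, 6.7], 19), (-90, [22.8, 8.2], 21), (-75, [19.3, 8.3], 19), (-60, [16.8, 7.1], 19)]
scene 146 [(-165, [32.7, 7.6], 25), (-150, [29.9, 7.2], 10), (-135, [25.2, 5.5], 12), (-120, [22.5, 8.1], 14), (-105, [18.5, 8.1], 14), (-90, [17.3, 7.2], 15), (-75, [12.2, 7.9], 13), (-60, [9.9, 7.2], 14)]
wrist 92 [(-165, [25.3, -2.9], 70)]
```

{"method": "arm_command", "body": {"rows": [[[0.036,0,0.017],0],[[0.036,0,0.017],0],[[0.032,0,0.027],0],[[0.032,0,0.027],0],[[0,0,0],0]]}}

```text
t: 14.35
eef_pos: [525.6, -8.6, 292.0]
tcp_rot: [-3.14, 0.004, 3.038]
ft_force: [-5.8, -1.3, 16.0]
opening: 0.249
grip_force: 30.0
```

{"method": "arm_command", "body": {"rows": [[[0.034,0,0.039],0],[[0.034,0,0.039],0],[[0,0,0],0],[[0,0,0],0],[[0,0,0],0]]}}

```text
t: 14.85
eef_pos: [509.6, -6.6, 270.8]
tcp_rot: [-3.142, 0.002, 3.038]
ft_force: [1.3, -0.6, 2.3]
opening: 0.246
grip_force: 47.0
```

```bash
python3 - < r.py
```

```text
t 14.85 G [-1.135e+02  2.000e-01  2.898e+02] F [ 1.3 -0.6  2.3]
side 250 [(-165, [100.6, 7.5], 9), (-150, [109.7, 13.2], 38), (-135, [100.2, 12.6], 35), (-120, [83.1, 7.8], 27), (-105, [69.7, 6.2], 18), (-90, [62.1, 8.3], 20), (-75, [51.6, 8.3], 21), (-60, [42.6, 7.4], 23)]
scene 201 [(-165, [109.7, 11.6], 23), (-150, [104.5, 10.9], 28), (-135, [97.2, 10.3], 30), (-120, [85.2, 6.3], 28), (-105, [67.7, 7.7], 12), (-90, [56.7, 8.2], 9), (-75, [50.5, 7.2], 13), (-60, [38.6, 7.3], 15)]
wrist few 0
```

{"method": "arm_command", "body": {"rows": [[[-0.028,0,0.039],0],[[-0.028,0,0.039],0],[[-0.028,0,0.039],0],[[-0.014,0,0.02],0],[[0,0,0],0]]}}

```text
t: 15.5
eef_pos: [534.6, -9.2, 234.5]
tcp_rot: [3.141, -0.001, 3.038]
ft_force: [3.0, -2.1, -0.9]
opening: 0.246
grip_force: 44.2
```

{"method": "arm_command", "body": {"rows": [[[-0.014,0,0.02],0],[[-0.014,0,0.02],0],[[-0.014,0,0.02],0],[[-0.014,0,0.02],0],[[0,0,0],0]]}}

```text
t: 16.0
eef_pos: [548.3, -10.6, 215.2]
tcp_rot: [3.142, -0.0, 3.038]
ft_force: [2.6, -1.4, -0.7]
opening: 0.247
grip_force: 44.3
```

{"method": "arm_command", "body": {"rows": [[[-0.014,0,0.02],0],[[-0.014,0,0.02],0],[[-0.014,0,0.02],0],[[0,0,0],0],[[0,0,0],0]]}}

```text
t: 16.5
eef_pos: [558.7, -11.6, 200.5]
tcp_rot: [3.141, -0.0, 3.038]
ft_force: [2.3, -1.6, -2.4]
opening: 0.248
grip_force: 44.3
```

```bash
python3 - <<'E'
from h import *
s=state();print(s['t'],s['eef_pos'],s['ft_force'])
p,d=save('side','s6'); u,v=proj('side',[640,-20,100]); u,v=int(u),int(v)
a=cv2.imread('pics/s6.png')[v-60:v+50,u-70:u+70]
p,d=save('scene','c6'); u,v=proj('scene',[640,-20,100]); u,v=int(u),int(v)
b=cv2.imread('pics/c6.png')[v-60:v+50,u-70:u+70]
cv2.imwrite('pics/s6c.png',cv2.resize(np.hstack([a,b]),None,fx=2.8,fy=2.8,interpolation=cv2.INTER_CUBIC))
for cam in('side','scene'):
  for l in('plug_center','rod_tip'):
    for r in models.mark_of(cam,l)[:2]: print(cam,l,np.round(r['position']),r['confidence'])
E
```

```text
16.5 [558.69311898 -11.649161   200.48192608] [ 2.2958516  -1.6307932  -2.39756425]
side rod_tip [ 557. -292.    4.] 0.54
scene plug_center [712. -31.   6.] 0.2
scene rod_tip [ 558. -297.    4.] 0.64
```

View pics/s6c.png

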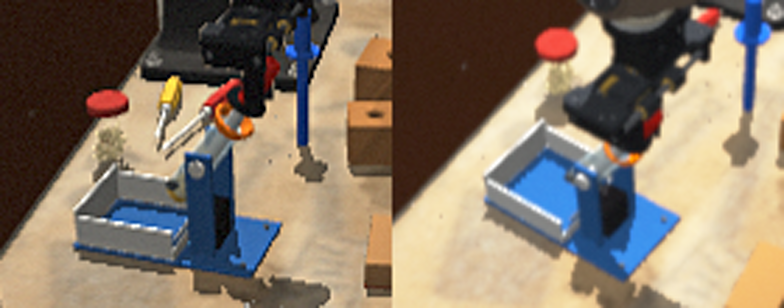

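The spacer is showing at the tube's foot (175,185), partly pushed out. I keep pushing until the collar meets the mouth.

{"method": "arm_command", "body": {"rows": [[[-0.012,0,0.017],0],[[-0.012,0,0.017],0],[[-0.008,0,0.012],0],[[0,0,0],0],[[0,0,0],0]]}}

```text
t: 17.3
eef_pos: [566.7, -12.4, 189.2]
tcp_rot: [3.141, 0.0, 3.038]
ft_force: [2.8, -0.2, -0.3]
opening: 0.249
grip_force: 44.1
```

```bash
cat > b.py <<'E'
from m import *
O=np.array([622.5,-18.7,0]); D=np.array([[.9945,-.105,0],[.105,.9945,0],[0,0,1.]])
s=state();print(s['t'],s['eef_pos'],s['ft_force'])
for cam in('side','scene'):
    img,d=viewer.read_camera(cam)
    P=pts(cam,img,d,(14,60,50),(34,255,255),None,(3,110)); Q=(P-O)@D.T
    k=(Q[:,0]>15)&(Q[:,0]<155)&(abs(Q[:,1])<62); print(cam,k.sum(), Q[k].min(0).round() if k.any() else '',Q[k].max(0).round() if k.any() else '')
    for r in models.mark_of(cam,'plug_center')[:2]: print(cam,np.round(r['position']),r['confidence'])
E
python3 - < b.py
```

```text
17.3 [566.73973644 -12.39792171 189.21346239] [ 2.7984968  -0.19204701 -0.28267394]
side 58 [ 64. -49.   6.] [ 92. -25.  36.]
scene 10 [ 81. -58.  15.] [101. -32.  34.]
```

The spacer is now standing in the tray: brass points lie at z 6–36 mm behind the dispenser. I draw the rod out along the tube's axis.

{"method": "arm_command", "body": {"rows": [[[0.028,0,-0.04],0],[[0.057,0,-0.082],0],[[0.057,0,-0.082],0],[[0.057,0,-0.082],0],[[0.057,0,-0.082],0]]}}

```text
t: 18.0
eef_pos: [501.3, -5.7, 282.3]
tcp_rot: [-3.142, -0.002, 3.038]
ft_force: [0.1, -0.7, -2.3]
opening: 0.247
grip_force: 42.4
```

{"method": "arm_command", "body": {"rows": [[[0.057,0,-0.082],0],[[0.057,0,-0.082],0],[[0.028,0,-0.06],0],[[0,0,-0.04],0],[[0,0,0],0]]}}

```text
t: 18.5
eef_pos: [467.3, -2.1, 348.4]
tcp_rot: [3.142, 0.001, 3.038]
ft_force: [-0.3, -0.1, -1.1]
opening: 0.245
grip_force: 42.3
```

```bash
python3 - < r.py;  python3 - < b.py
```

```text
t 18.5 G [-1.561e+02  2.000e-01  3.674e+02] F [-0.3 -0.1 -1.1]
side 171 [(-135, [85.4, 6.8], 15), (-120, [80.2, 7.0], 20), (-105, [69.3, 7.6], 24), (-90, [61.3, 7.0], 18), (-75, [51.2, 8.0], 21), (-60, [42.0, 7.8], 24)]
scene 117 [(-135, [79.6, 6.6], 11), (-120, [71.2, 7.1], 12), (-105, [64.2, 7.8], 14), (-90, [55.8, 7.2], 13), (-75, [46.0, 7.8], 16), (-60, [37.7, 7.1], 17)]
wrist few 0
18.65 [467.35730263  -2.14043881 346.44925283] [-0.42783886 -0.10896809 -2.08949515]
side 60 [ 64. -46.   5.] [ 91. -25.  34.]
side [701. -68.  20.] 0.44
scene 11 [ 83. -61.   6.] [104. -31.  34.]
```

The spacer is in the tray near (701,-68,20). I carry the tilted rod to the block's near side, where pressing its tip against the face will turn it upright in the hand.

{"method": "arm_command", "body": {"rows": [[[0,0,0],-0.0445],[[0,0,0],-0.0445],[[0.05,-0.07,0],0],[[0.1,-0.139,0],0],[[0.1,-0.139,0],0]]}}

```text
t: 19.35
eef_pos: [420.6, -99.4, 346.9]
tcp_rot: [3.141, -0.001, -2.964]
ft_force: [1.1, -1.1, -1.2]
opening: 0.248
grip_force: 42.3
```

{"method": "arm_command", "body": {"rows": [[[0.1,-0.139,0],0],[[0.1,-0.139,0],0],[[0.1,-0.139,0],0],[[0.1,-0.139,0],0],[[0.1,-0.139,0],0]]}}

```text
t: 19.85
eef_pos: [327.4, -293.1, 347.2]
tcp_rot: [3.141, -0.0, -2.966]
ft_force: [1.1, 0.7, -0.8]
opening: 0.247
grip_force: 42.3
```

{"method": "arm_command", "body": {"rows": [[[0.05,-0.07,0],0],[[0,0,0],0],[[0,0,0],0],[[0,0,0],0],[[0,0,0],0]]}}

```text
t: 20.35
eef_pos: [319.7, -310.3, 347.4]
tcp_rot: [3.142, 0.0, -2.964]
ft_force: [0.6, -0.1, -1.0]
opening: 0.247
grip_force: 42.3
```

```bash
cat > q.py <<'E'
from m import *
s=state();yw=s['tcp_rot'][2]; ex=np.array([-np.cos(yw),-np.sin(yw),0]); ey=np.array([-ex[1],ex[0],0]); D=np.array([ex,ey,[0,0,1]])
H=np.array([458,-286,0]); G=D@(s['eef_pos']-H)+[0,0,19]; print('t',s['t'],'tcp',s['eef_pos'].round(1),yw,'G rel hole',G.round(1),'F',s['ft_force'].round(1))
for cam in('side','scene','wrist'):
    img,d=viewer.read_camera(cam); v,u=np.nonzero(d>0); r=(unproj(cam,d,np.c_[u,v])-H)@D.T-G
    hsv=cv2.cvtColor(img,cv2.COLOR_RGB2HSV)[v,u]
    k=(abs(r[:,1])<18)&(r[:,2]<-48)&(r[:,2]>-185)&(abs(r[:,0])<140)&(hsv[:,1]<110)&(r[:,2]+G[2]>66*(G[0]+r[:,0]>-45))&(r[:,2]+G[2]>8)
    A=r[k]
    if len(A)<15: print(cam,'few',len(A)); continue
    A=A[abs(A[:,0]-np.polyval(np.polyfit(A[:,2],A[:,0],1),A[:,2]))<15]
    p=np.polyfit(A[:,2],A[:,0],1);q=np.polyfit(A[:,2],A[:,1],1); print(cam,len(A),'x/z',p.round(3),'y/z',q.round(3),'zmin',np.percentile(A[:,2],[0,1,3]).round(1))
E
python3 - < q.py
```

```text
t 20.35 tcp [ 319.7 -310.3  347.4] -2.964451437785804 G rel hole [-140.4    0.5  366.4] F [ 0.6 -0.1 -1. ]
side 134 x/z [-0.621  5.058] y/z [-5.000e-03  6.626e+00] zmin [-136.4 -134.2 -132.6]
scene 132 x/z [-0.569  9.307] y/z [-0.033  3.371] zmin [-135.3 -134.  -133.1]
wrist few 0
```

{"method": "arm_command", "body": {"rows": [[[0,0,0.12],0],[[0,0,0.19],0],[[0,0,0.19],0],[[0,0,0.16],0],[[0,0,0.1],0]]}}

```text
t: 21.0
eef_pos: [318.9, -310.1, 155.0]
tcp_rot: [3.139, -0.001, -2.965]
ft_force: [0.1, 0.1, -0.9]
opening: 0.251
grip_force: 42.3
```

```bash
python3 - < q.py; python3 - <<'E'
from h import *
p,d=save('side','s7'); u,v=proj('side',[400,-295,110]); u,v=int(u),int(v)
a=cv2.imread('pics/s7.png')[max(0,v-70):v+70,u-80:u+80]
cv2.imwrite('pics/s7c.png',cv2.resize(a,None,fx=4,fy=4,interpolation=cv2.INTER_CUBIC))
E
```

```text
t 21.0 tcp [ 318.9 -310.1  155. ] -2.9653419228527427 G rel hole [-141.2    0.7  174. ] F [ 0.1  0.1 -0.9]
side 116 x/z [-0.598  9.215] y/z [-0.006  5.659] zmin [-142.5 -138.1 -135.8]
scene 59 x/z [-0.479 17.556] y/z [0.012 9.555] zmin [-141.1 -141.1 -138.1]
wrist few 0
```

View pics/s7c.png

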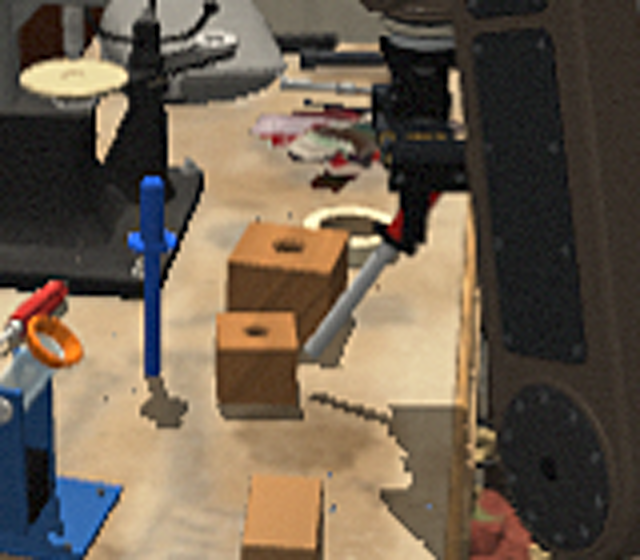

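The rod's tip is next to the block's near face at mid height (310,355), and the collar sits just below the fingers. I now swing the handle over the tip.

{"method": "arm_command", "body": {"rows": [[[-0.048,0,-0.008],0],[[-0.041,0,-0.018],0],[[-0.041,0,-0.018],0],[[-0.04,0,-0.014],0],[[0,0,0],0]]}}

```text
t: 21.7
eef_pos: [362.6, -303.7, 173.6]
tcp_rot: [-3.139, 0.001, -2.964]
ft_force: [-1.3, 0.3, -0.4]
opening: 0.251
grip_force: 33.4
```

{"method": "arm_command", "body": {"rows": [[[-0.04,0,-0.014],0],[[-0.04,0,-0.012],0],[[-0.044,0,-0.008],0],[[-0.044,0,-0.004],0],[[0,0,0],0]]}}

```text
t: 22.2
eef_pos: [403.9, -296.1, 181.5]
tcp_rot: [-3.141, 0.001, -2.965]
ft_force: [-1.0, -0.5, -1.7]
opening: 0.25
grip_force: 30.0
```

```bash
python3 - < q.py
```

```text
t 22.2 tcp [ 403.9 -296.1  181.5] -2.964954013538319 G rel hole [-55.1  -0.4 200.5] F [-1.  -0.5 -1.7]
side 107 x/z [-0.058  0.793] y/z [-5.00e-03  6.15e+00] zmin [-162.6 -160.7 -149.5]
scene 69 x/z [-2.000e-03  2.861e+00] y/z [-0.011  6.319] zmin [-161.5 -160.1 -159.2]
wrist 121 x/z [ -0.115 -17.583] y/z [-0.001  0.063] zmin [-162.5 -162.2 -161.7]
```

{"method": "arm_command", "body": {"rows": [[[-0.032,0,0],0],[[0,0,0],0],[[0.03,0,0],0],[[0,0,-0.1],0],[[0,0,-0.1],0]]}}

```text
t: 22.85
eef_pos: [402.4, -296.2, 231.6]
tcp_rot: [3.14, -0.0, -2.966]
ft_force: [-0.0, -0.1, -1.1]
opening: 0.249
grip_force: 30.0
```

{"method": "arm_command", "body": {"rows": [[[-0.05,0,0],0],[[-0.08,0,0],0],[[-0.06,0,0],0],[[-0.02,0,0],0],[[0,0,0],0]]}}

```text
t: 23.35
eef_pos: [455.0, -286.6, 230.5]
tcp_rot: [3.141, -0.001, -2.965]
ft_force: [0.0, -0.5, -1.1]
opening: 0.246
grip_force: 30.0
```

```bash
python3 - < q.py; python3 - <<'E'
from h import *
p,d=save('side','s8'); u,v=proj('side',[458,-286,110]); u,v=int(u),int(v)
a=cv2.imread('pics/s8.png')[v-50:v+40,u-50:u+50]
p,d=save('scene','c8'); u,v=proj('scene',[458,-286,110]); u,v=int(u),int(v)
b=cv2.imread('pics/c8.png')[v-50:v+40,u-50:u+50]
cv2.imwrite('pics/s8c.png',cv2.resize(np.hstack([a,b]),None,fx=4,fy=4,interpolation=cv2.INTER_CUBIC))
E
```

```text
t 23.35 tcp [ 455.  -286.6  230.5] -2.9647634575287323 G rel hole [-3.100e+00 -1.000e-01  2.495e+02] F [ 0.  -0.5 -1.1]
side 131 x/z [-0.063 -3.733] y/z [-0.006  5.973] zmin [-166.2 -161.5 -157.7]
scene 71 x/z [ -0.129 -13.475] y/z [8.000e-03 8.057e+00] zmin [-150.8 -147.  -140.6]
wrist 94 x/z [ -0.045 -12.823] y/z [0.011 1.374] zmin [-153.1 -152.9 -151.7]
```

View pics/s8c.png

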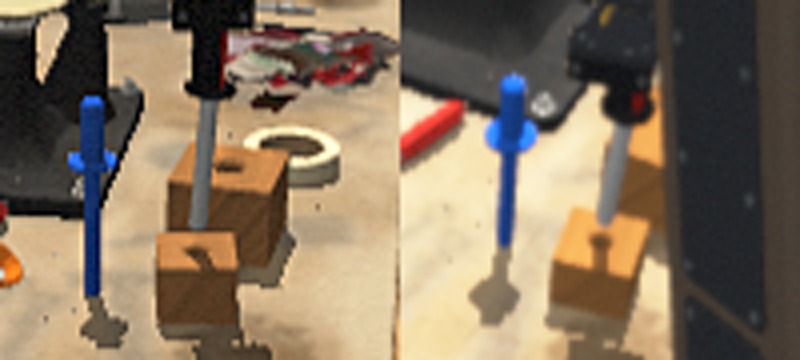

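{"method": "arm_command", "body": {"rows": [[[0,0,0.08],0],[[0,0,0.04],0],[[0,0,0.02],0],[[0,0,0],0],[[0,0,0],0]]}}

```text
t: 24.1
eef_pos: [454.8, -287.2, 196.7]
tcp_rot: [-3.141, 0.0, -2.966]
ft_force: [-0.7, -1.1, -1.5]
opening: 0.245
grip_force: 30.0
```

```bash
python3 - <<'E'
from h import *
s=state(); print(s['t'],s['eef_pos'].round(1),s['ft_force'].round(1),s['moment'].round(2))
for cam in('side','scene'):
  viewer.read_camera(cam)
  for r in models.mark_of(cam,'rod_tip')[:3]: print(cam,np.round(r['position']),round(r['confidence'],2))
E
python3 - < q.py
```

```text
24.1 [ 454.8 -287.2  196.7] [-0.7 -1.1 -1.5] [0.02 0.02 0.01]
side [ 457. -288.   52.] 0.75
side [ 559. -294.    0.] 0.67
scene [ 456. -291.   46.] 0.48
scene [ 558. -295.    4.] 0.48
t 24.3 tcp [ 454.8 -287.1  196.8] -2.9658079766901446 G rel hole [ -3.4  -0.5 215.8] F [-0.3  0.2 -1.1]
side 114 x/z [-0.06  -3.293] y/z [0.009 7.153] zmin [-147.9 -147.2 -145.6]
scene 38 x/z [-0.011  1.587] y/z [-0.04   2.248] zmin [-148.2 -148.2 -148.1]
wrist 88 x/z [  1.476 189.241] y/z [ -0.217 -28.237] zmin [-142.4 -141.6 -141.2]
```

{"method": "arm_command", "body": {"rows": [[[-0.003,0,0.04],0],[[-0.003,0,0.04],0],[[-0.003,0,0.04],0],[[-0.003,0,0.03],0],[[0,0,0],0]]}}

```text
t: 24.95
eef_pos: [457.2, -286.2, 157.4]
tcp_rot: [3.14, -0.002, -2.966]
ft_force: [-0.9, -0.6, -2.3]
opening: 0.25
grip_force: 30.0
```

```bash
python3 - < q.py
```

```text
t 24.95 tcp [ 457.2 -286.2  157.4] -2.9657041071629475 G rel hole [-9.000e-01 -1.000e-01  1.764e+02] F [-0.9 -0.6 -2.3]
side 72 x/z [-0.064 -3.546] y/z [-4.000e-03  6.592e+00] zmin [-109.2 -108.6 -108.2]
scene 56 x/z [ -0.083 -10.209] y/z [-0.015  6.29 ] zmin [-109.8 -109.7 -109.6]
wrist 16 x/z [  3.556 376.428] y/z [ -0.595 -64.391] zmin [-110.2 -110.1 -109.8]
```

{"method": "arm_command", "body": {"rows": [[[-0.003,0,0.016],0],[[0,0,0.012],0],[[0,0,0],0],[[0,0,0],0],[[0,0,0],0]]}}

```text
t: 25.6
eef_pos: [458.2, -286.4, 151.7]
tcp_rot: [3.141, -0.0, -2.966]
ft_force: [-3.7, -2.5, -3.4]
opening: 0.249
grip_force: 30.0
```

{"method": "arm_command", "body": {"rows": [[[0,0,0],0],[[0,0,0],0],[[0,0,0],0],[[0,0,0],0],[[0,0,0],0]], "claw": 1}}

```text
t: 26.1
eef_pos: [458.5, -286.3, 151.9]
tcp_rot: [-3.141, 0.0, -2.966]
ft_force: [0.7, 0.5, -0.2]
opening: 0.615
grip_force: 0.0
```

{"method": "arm_command", "body": {"rows": [[[0,0,0],0],[[0,0,0],0],[[0,0,0],0],[[0,0,0],0],[[0,0,0],0]]}}

```text
t: 26.6
eef_pos: [458.3, -286.4, 151.8]
tcp_rot: [3.141, 0.0, -2.966]
ft_force: [0.2, -0.2, 0.1]
opening: 0.987
grip_force: 0.0
```

{"method": "arm_command", "body": {"rows": [[[0,0,-0.06],0],[[0,0,-0.15],0],[[0,0,-0.19],0],[[0,0,-0.15],0],[[0,0,0],0]]}}

```text
t: 27.1
eef_pos: [459.5, -287.3, 294.3]
tcp_rot: [-3.135, 0.005, -2.966]
ft_force: [-0.3, -0.3, 0.1]
opening: 1.002
grip_force: 0.0
```

```bash
python3 - <<'E'
from m import *
s=state(); print(s['t'],s['eef_pos'].round(1),s['opening'])
img,d=save('wrist','w9'); P=pts('wrist',img,d,(0,150,60),(8,255,255),None,(150,225),(400,520,-340,-240)); k=P[:,2]>np.percentile(P[:,2],95)-5
print(P[:,2].max(),cv2.minEnclosingCircle(P[k,:2].astype(np.float32)))
p,dd=save('side','s9'); u,v=proj('side',[560,-150,100]); u,v=int(u),int(v)
cv2.imwrite('pics/s9c.png',cv2.resize(cv2.imread('pics/s9.png')[v-65:v+65,u-90:u+90],None,fx=4,fy=4,interpolation=cv2.INTER_CUBIC))
for r in models.mark_of('side','plug_center')[:2]+models.mark_of('side','tube_mouth')[:1]: print(r)
E
python3 - < b.py
```

```text
27.1 [ 459.5 -287.3  294.3] 1.0021442921484978
208.3895602144381 ((443.88214111328125, -289.439697265625), 11.646077156066895)
{'position': [696.6, -71.9, 20.0], 'confidence': 0.5}
{'position': [586.7, -17.0, 179.2], 'confidence': 0.88}
27.3 [ 457.90840764 -286.0821957   288.11854827] [ 0.13292772  0.15798374 -0.60212967]
side 60 [ 48. -48.   4.] [ 91. -23.  92.]
side [696. -70.  18.] 0.48
side [586. -18. 177.] 0.36
scene 11 [ 82. -60.   3.] [105. -32.  31.]
scene [ 461. -290.   60.] 0.5
```

View pics/s9c.png

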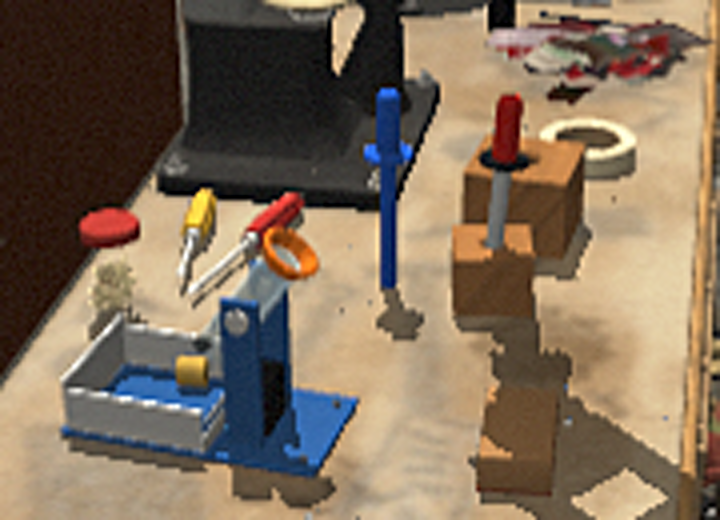

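The rod is seated, with its top at 208 mm and a lean of about 0.07 rad. The tube is still tipped, the spacer lies in the tray at (192,372), and the gripper is clear.

```bash
python3 -c "
from cell import env
print(env.job_done())"
```

```text
the job is handed in; nothing more can be done
None
```

The job is handed in, but no verdict came back: at the last check the spacer was in the tray, the tube still tipped, and the rod back at the bottom of its block's hole leaning about 0.07 rad (limit 0.15); I never went near the oil can or sanding block but did not re-measure them.

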